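Move a lift-off door with sprung hinge pins to the stocked sample cabinet

ROBOT

A 6-joint arm with a two-finger parallel gripper is mounted at the origin on a cart in front of the work surface, level with it; the furniture and walls round the work are solid. World frame = base frame: x ahead of the robot, y to its left, z up, the work surface at z = 0. Lengths are in mm, angles in rad, forces in N, time in s.
With the tool pointing down it reaches from about 275 to 750 mm from the base axis. Payload 10.2 kg.
Tool frame: the origin (TCP) lies at the very end of the fingers, on their centre line; the grasp point (between the pads) lies 19 mm behind it; z points along the fingers, y is the line along which they close (so a half turn about z gives the same grasp; the last joint's range is limited). The gripper opens to 85 mm and grips with 20 to 120 N. Pads are 22 mm wide; open, the fingers measure 114 mm over their backs; the gripper's body (76 mm by 85 mm) begins 54 mm behind the grasp point. The pads swing forward as they close: fully open they stand 13 mm farther back than shut.
Start: joints at [-1.448, 0.313, 1.498, -0, 1.331, -0.223], TCP at [177.936, -493.933, 231.294] pointing down, gripper open.
Joint ranges: [-2.94, 2.94], [-0.97, 2.17], [0.19, 2.56], [-1.23, 4.37], [0.02, 3.11], [-2.88, 2.88]. Speed limits (rad/s): [2.39, 2.39, 3.01, 3.14, 3.14, 3.14].

INTERFACE

Orientations are given as a unit quaternion [w, x, y, z].
In Python, from rig import ctrl, vision gives the robot as it stands. The module is installed in compiled form; this text tells all that it offers.
- The arm moves only by the tool play_rows, never from a script. Its arguments are lists of equal length, an entry for each row: "translation": the shift along the tool's x, y, z in m, a list of three; "rotation": the turn, a rotation vector about the tool's x, y, z in rad, a list of three; "gripper": the gripper's target within -1 to 1 (shut at 1, half-way at 0, fully open at -1). A call has 1 to 10 rows; each row is the pose to reach, as a shift and turn from the pose commanded when the call began, along the tool's axes at that moment; what a row does not reach only later rows make up. A row lasts 1/8 s, in which the tool goes at most 62.5 mm and 10.7 degrees, less where a joint would pass 70% of its speed; a pose out of reach is approached as far as the arm can. A call with a gripper value outside its range is refused whole. The fingers move at their own pace and stop on an object; "force" is the grip in N (left out, the last holds). Time passes only in rows, so rows that repeat a pose let the fingers close. It gives the time, the measured TCP pose, the force, the opening and the grip force at its end, in the units of the state.
- ctrl.sense(): the state, without advancing time (a new reading comes with each control period).
- vision.capture(name): name is "side" or "top" or "wrist"; returns a dict with "pixels" (480x640x3 uint8, red, green, blue), "vfov" (degrees; the focal length in pixels is half the picture's height over the tangent of half this angle, whatever the lens; pixels are square), "cx", "cy" (the principal point, pixels), "k1" (the pictures are not rectified: a ray, as slopes to the right and down, at radius r is drawn at 1 + k1 r^2 times it, then the intrinsics apply), "rvec" (rotation vector, rad) and "tvec" (3), from world to camera coordinates, as OpenCV has them; the wrist camera has in their place "mount" (4x4, takes a point from camera to tool coordinates, whose origin is the TCP and whose axes are the flange's). Camera axes: x right, y down, z forward; pixel columns grow to the right and rows downward; lengths in mm; the calibration is good to about 2 mm. A picture is of the moment at which its call begins: read the wrist's pose just before it. There is no depth.
- ctrl.finish_job(): hands the job in; it is judged then, once.
The state is a dict: "time_s": time; "joints": joint angles; "dq": joint speeds; "tau": joint torques, N m; "eef_pos": TCP position; "ee_rot": TCP orientation; "force": force on the tool from outside, world axes, zero at the start; "wrist_torque": the same for the moment, N m; "grip_width": opening from 0.0 (shut) to 1.0 (fully open); "grip_force": force on a finger pad.
Only numpy, scipy, OpenCV 4.12 (cv2) and the standard library are available. Lean on these libraries where they do the work, as an engineer would, in place of code of your own. Each camera call takes 0.05 s, during which the arm holds its last target. There are 200 camera calls.

TASK

The small sample cabinet with the vials in it has lost its door; give it the one from the empty cabinet. Draw the door's two sprung hinge pins by squeezing their finger tabs together, lift the door off the empty cabinet, feel its hinge down into the cradles of the stocked cabinet (whose hinge rail is clamped somewhat off centre), pull lip outward, and let both pins spring fully home so that the door hangs locked there. Go gently: load the stocked cabinet's hinge with no more than 25 N and the empty one's with no more than 40 N, and leave the other things on the bench where they are.

Things in the scene. Friction and masses are not known exactly. Their poses are not given: they have to be found in the camera images.
- door: Lift-off door, 0.28 kg: clear panel in an aluminium frame, 88 mm wide, 6 mm thick, 7 to 122 mm below its hinge. Origin: middle of the hinge axis; y along the axis to the left seen from the front, z up, -x outward. Each hinge end is a round journal, 14 mm in diameter, 52 to 64 mm from the middle; a 7 mm sprung pin with tapered tip slides out of its end. Starts hung on cabinet_empty.
- pin_left (a joint): How far the left (+y) hinge pin is drawn in, m: 0 = sprung out, 10 mm past the journal's end and through its cheek; 0.0115 = fully drawn, inside the journal. From 10 mm on it is clear of the cheek. It springs out by itself with 6 N at 0, 9.5 N fully drawn.
- pin_right (a joint): The same for the right (-y) hinge pin.
- left_tab (a point): Where to pinch the left pin's finger tab: outer face, 36 mm above the hinge axis, 24 mm left of the door's middle with the pin out, 12.5 mm drawn. Steel plate 14 mm wide (x), 5 mm thick (y), 5 to 50 mm above the axis. Squeezing both tabs together (48 to 25 mm over the outer faces) draws both pins up to a stop; pinched against it, the tabs are the hold for carrying.
- right_tab (a point): The same on the right pin's finger tab (-y side); it moves to the left (+y) as it is drawn.
- door_pull (a point): Outer edge of the door's pull lip: 12 mm outward (-x) of and 120 mm below the hinge axis.
- cabinet_empty: White metal cabinet, empty, fixed, open at the front: 150 mm wide (y), 100 mm deep (x), 144 mm high. Origin: centre of its underside, on the bench; front to its -x. Its hinge rail is like the other's but stands exactly at nominal. The door lifts straight up; from 25 mm up it can also come away to the front.
- cabinet_full: Its twin, with vials on two levels and no door; same sizes, fixed. Its hinge rail (two steel brackets on a strip along the top front edge) is clamped through slots: both brackets together may stand up to 8 mm left or right (y) of nominal, which the measured poses do not show. A journal set down on a cheek's flat top (door 19 mm too high) loads the hold on that side only.
- seat_empty (a point): Where the door's origin lies when hung on cabinet_empty: 66 mm in front (-x) of the cabinet's origin, 140 mm above the bench, axes as the cabinet's.
- seat_full (a point): Nominal place of the door's origin on cabinet_full (66 mm in front, 140 mm up). Either side of it, 54 to 65.5 mm off, a cradle open upward for the journal: 15.8 mm wide, floor 7 mm below the axis, reaching 16 mm in front; its mouth (1 mm below to 1.5 mm above the axis) widens at 45 degrees by 2.5 mm each side. The door fits between the cheeks (see cheek) with 1.5 mm end play each way.
- cheek (a point): Nominal top of the left cheek on cabinet_full: upright plate closing the cradle's outer end, 65.5 to 71.5 mm left of seat_full, 32 mm deep, flat top 12 mm above the axis; the right one mirrors it. On the axis each has a closed hole, 9.5 mm wide, for the 7 mm pin. A pin snaps in only when its journal is within about 1.5 mm of the cradle's floor.
- stopwatch: Bystander: dark square countdown timer lying on the bench, 62 x 62 x 17 mm.
- dropper: Bystander: dropper bottle standing on the bench, 25 mm across, 69 mm tall.
- forceps: Bystander: steel tweezers lying on the bench, 125 mm long.
- plate: Bystander: loose white 96-well microplate, 128 x 86 x 15 mm.
- pen: Bystander: blue-capped marker pen lying on the bench, 125 mm long, 12 mm thick.

How it is judged (in metres and radians):
On the way:
1. both hinge pins are drawn and the door is lifted clear of the empty cabinet's hinge, at least 30 mm up or away (value of joint each of pin_left, pin_right above 0.009 m and distance between door and seat_empty above 0.03 m), for 0.1 s.
At the end, for the whole second after the job is handed in: The door hangs at rest on the stocked cabinet: its hinge middle within 12 mm of the nominal seat and not more than 1.5 mm above it, hinge parallel to the cabinet's front within 0.05 rad, hanging plumb within 0.15 rad with the pull lip outward, both pins sprung out to within 2 mm (distance between door and seat_full below 0.012 m and z of door in the frame of seat_full below 0.0015 m and angle between the y axis of door and the y axis of cabinet_full, either way round below 0.05 rad and angle between door's own z axis and vertical below 0.15 rad and x of door_pull in the frame of cabinet_full below -0.066 m and value of joint each of pin_left, pin_right below 0.002 m and linear speed of door below 0.02 m/s); the robot touches nothing.
It fails at once if the door or its pins bear on the stocked cabinet with more than 25 N (contact force between door and cabinet_full above 25 N).
It fails at once if the door or its pins bear on the empty cabinet with more than 40 N (contact force between door and cabinet_empty above 40 N).
It fails at once if a thing lying on the bench is shifted by more than 30 mm (distance of any of stopwatch, dropper, forceps, plate, pen from where it was at the start of the episode above 0.03 m).
It also fails if it takes over 72 s, if anything falls off the work surface, if the arm or the gripper's body presses on something with over 40 N, if the wrist force passes 120 N, or if a joint passes its speed limit or range.

## Working session

There is one attempt and no reset: what is moved stays moved. The work goes in short steps, Python scripts to look and compute and a tool call to move; the robot and the scene stay as the last step left them, time stands still between calls to the robot, and variables do not carry over. Pictures are saved under pics/ and viewed, at most 10 in all, crops included, and the job is handed in when it is done.

Besides the shell and the picture viewer there is one more tool, called after "Request:" as name(argument=value, ...) on one line, values as JSON. play_rows: Moves the arm, as the interface text tells. Its arguments: {"type":"object","properties":{"translation":{"type":"array"},"rotation":{"type":"array"},"gripper":{"type":"array"},"force":{"type":"number"}},"required":["translation","rotation","gripper"]}

```bash
mkdir -p pics; cat > h.py <<'E'
import numpy as np, cv2
from scipy.spatial.transform import Rotation as R
from rig import ctrl, vision
def cam(c,s=None):
    f=240/np.tan(np.radians(c["vfov"])/2)
    K=np.array([[f,0,c["cx"]],[0,f,c["cy"]],[0,0,1]])
    if "rvec" in c and c.get("rvec") is not None:
        Rm=R.from_rotvec(np.ravel(c["rvec"])).as_matrix(); t=np.ravel(c["tvec"])
    else:
        q=s["ee_rot"]; T=np.eye(4); T[:3,:3]=R.from_quat([q[1],q[2],q[3],q[0]]).as_matrix(); T[:3,3]=s["eef_pos"]
        M=np.linalg.inv(T@np.array(c["mount"])); Rm=M[:3,:3]; t=M[:3,3]
    return K,np.array([c["k1"],0,0,0.]),Rm,t
def ray(C,uv):
    K,d,Rm,t=C
    p=cv2.undistortPoints(np.array([[uv]],float),K,d).ravel()
    v=Rm.T@np.array([p[0],p[1],1]); return -Rm.T@t, v/np.linalg.norm(v)
def onz(C,uv,z):
    o,v=ray(C,uv); return o+v*(z-o[2])/v[2]
def proj(C,P):
    K,d,Rm,t=C
    return cv2.projectPoints(np.array(P,float).reshape(-1,3),cv2.Rodrigues(Rm)[0],t,K,d)[0].reshape(-1,2)
def two(rs):
    A=0;b=0
    for o,v in rs:
        P=np.eye(3)-np.outer(v,v);A=A+P;b=b+P@o
    return np.linalg.solve(A,b)
def snap(n,name=None):
    s=ctrl.sense(); c=vision.capture(n); 
    if name: cv2.imwrite(f"pics/{name}.png",c["pixels"][:,:,::-1])
    return c["pixels"],cam(c,s)
E
python3 - <<'E'
from h import *
print(ctrl.sense())
import pickle
D={}
for n in ("side","top","wrist"):
    p,C=snap(n,n+"0"); D[n]=C; print(n,C[0][0,0],"cam pos",-C[2].T@C[3],"fwd",C[2][2])
pickle.dump(D,open("c.pkl","wb"))
E
```

```text
{'time_s': 0.0, 'joints': array([-1.44841230e+00,  3.13425565e-01,  1.49843835e+00,  4.75209823e-05,
        1.33096190e+00, -2.23398868e-01]), 'dq': array([ 0.0005132 , -0.00040702, -0.00095025, -0.00080071, -0.00010737,
       -0.00109946]), 'tau': array([ 1.30491761e-03, -4.12268543e+01, -2.59734017e+01,  5.92960689e-06,
        4.27687308e-03,  3.31429817e-05]), 'eef_pos': array([ 177.90968199, -493.67483924,  230.74709198]), 'ee_rot': array([-6.14628544e-04,  9.85092251e-01,  1.72025799e-01,  5.41761095e-05]), 'force': array([-0.18988879,  0.67550711,  0.43990198]), 'wrist_torque': array([ 0.01255067,  0.01750221, -0.00914308]), 'grip_force': 0.0, 'grip_width': 0.9999889639224743}
side 448.19927895017173 cam pos [ 468.53689465 -587.43553669  501.41880727] fwd [ 0.05392522  0.90814198 -0.41517491]
top 479.03945258893236 cam pos [ 250.24831499  263.16416794 1334.75622611] fwd [ 0.22588092  0.00160792 -0.97415359]
wrist 345.3972145491421 cam pos [ 256.57949519 -465.10423096  372.35020366] fwd [-0.3032382  -0.10715347 -0.94687102]
```

View pics/side0.png

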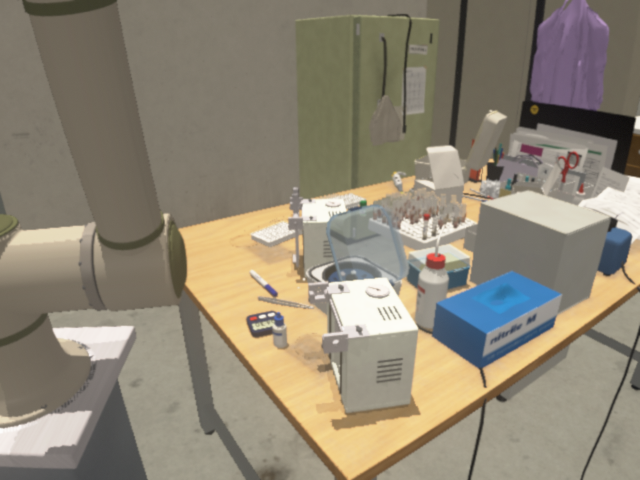

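View pics/top0.png

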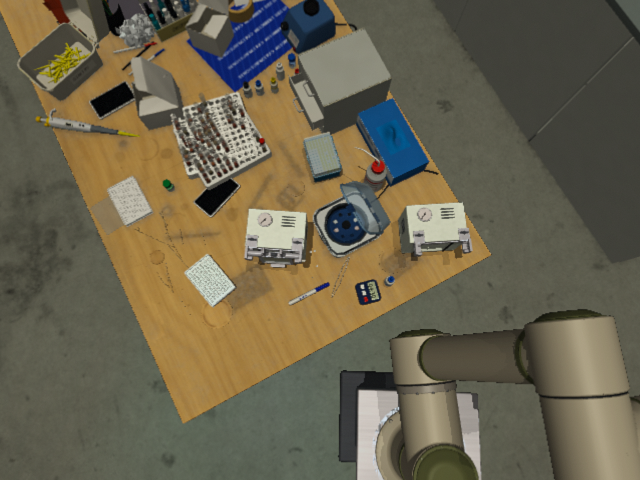

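```bash
python3 - <<'E'
from h import *
t=cv2.imread("pics/top0.png"); s=cv2.imread("pics/side0.png")
a=cv2.resize(t[195:280,235:335],(400,300),interpolation=cv2.INTER_CUBIC) if 0 else cv2.resize(t[195:270,235:335],(400,300),interpolation=cv2.INTER_CUBIC)
b=cv2.resize(t[195:270,385:485],(400,300),interpolation=cv2.INTER_CUBIC)
c=cv2.resize(s[180:280,280:380],(400,300),interpolation=cv2.INTER_CUBIC)[:, :]
c=cv2.resize(s[180:285,270:410],(400,300),interpolation=cv2.INTER_CUBIC)
d=cv2.resize(s[270:412,250+50:250+50+189],(400,300),interpolation=cv2.INTER_CUBIC)
cv2.imwrite("pics/comp.png",np.vstack([np.hstack([a,b]),np.hstack([c,d])]))
E
```

```text
(no output)
```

View pics/comp.png

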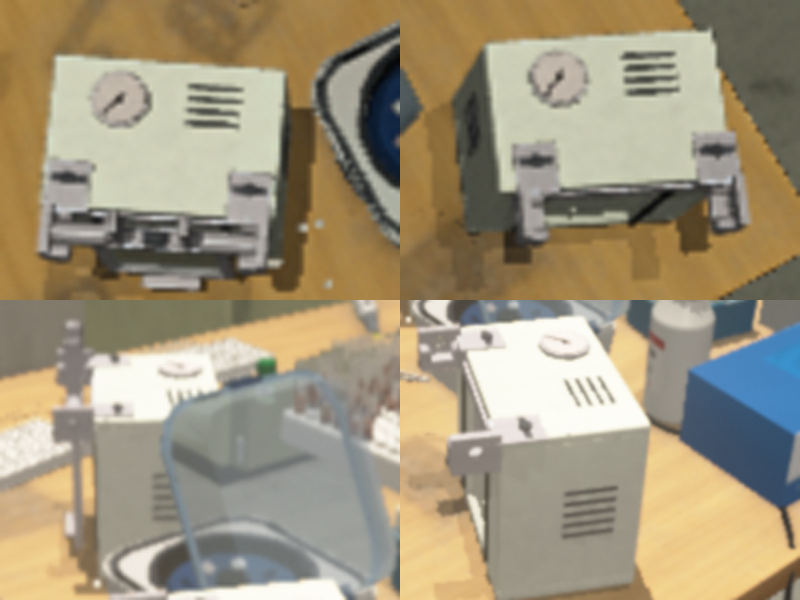

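```bash
python3 - <<'E'
from h import *; import pickle
C=pickle.load(open("c.pkl","rb"))["top"]
for nm,cs in dict(empty=[(248.75,209.25),(306.75,212.5),(306,248)],full=[(406.75,205.5),(463.25,202.5),(466.25,239.5),(410,242)]).items():
    P=[onz(C,c,144) for c in cs]
    d=P[0]-P[1]; yaw=np.arctan2(-d[0],d[1]); L=np.hypot(*d[:2])
    u=np.array([np.cos(yaw),np.sin(yaw)])
    cen=((P[0]+P[1])/2)[:2]-50*u
    print(nm,[p.round(0) for p in P],"len",L,"yaw",yaw,"cen",cen,"seat",cen-66*u)
for nm,z,uv in [("stop",17,(369,291)),("dropper",69,(390,280)),("pen",12,(309,293)),("plate",15,(210,280))]:
    print(nm,onz(C,uv,z).round(0))
E
```

```text
empty [array([594., 460., 144.]), array([591., 310., 144.]), array([497., 308., 144.])] len 150.12161601446564 yaw -0.022755755076530642 cen [542.59335429 386.21330104] seat [476.61044176 387.71505126]
full [array([619.,  52., 144.]), array([632., -95., 144.]), array([ 534., -100.,  144.]), array([522.,  44., 144.])] len 147.4114810090151 yaw 0.0902587782599411 cen [575.70279811 -26.27354081] seat [509.971455  -32.2225351]
stop [409. 134.  17.]
dropper [434.  84.  69.]
pen [398. 299.  12.]
plate [425. 574.  15.]
```

```bash
cat >> h.py <<'E'
def plan(pos,yaw):
    s=ctrl.sense(); q=s["ee_rot"]; A=R.from_quat([q[1],q[2],q[3],q[0]])
    B=R.from_euler("z",yaw)*R.from_euler("x",np.pi)
    print("t",round(s["time_s"],2),"trans mm",A.inv().apply(np.array(pos)-s["eef_pos"]).round(1),"rot",(A.inv()*B).as_rotvec().round(3),"force",s["force"].round(1),"grip",round(s["grip_width"],3),round(s["grip_force"],1))
E
python3 - <<'E'
from h import *
plan([485,-30,260],np.pi+.08)
E
```

```text
t 0.15 trans mm [ 446.1 -332.2  -28.7] rot [ 0.000e+00 -1.000e-03 -2.876e+00] force [-0.4 -0.8 -0.9] grip 1.001 0.0
```

Request:
play_rows(translation=[[0.045, -0.033, -0.029], [0.09, -0.066, -0.029], [0.135, -0.1, -0.029], [0.18, -0.133, -0.029], [0.223, -0.166, -0.029], [0.268, -0.2, -0.029], [0.312, -0.232, -0.029], [0.357, -0.266, -0.029], [0.401, -0.299, -0.029], [0.446, -0.332, -0.029]], rotation=[[0, 0, -0.18], [0, 0, -0.36], [0, 0, -0.54], [0, 0, -0.72], [0, 0, -0.9], [0, 0, -1.08], [0, 0, -1.26], [0, 0, -1.44], [0, 0, -1.62], [0, 0, -1.8]], gripper=[-1, -1, -1, -1, -1, -1, -1, -1, -1, -1])

```text
time_s: 1.4
eef_pos: [485.7, -28.6, 260.2]
ee_rot: [-0.0, 0.475, 0.88, -0.0]
force: [0.9, -0.3, 0.7]
grip_width: 1.002
grip_force: 0.0
```

Request:
play_rows(translation=[[0, 0, 0], [0, 0, 0], [0, 0, 0], [0, 0, 0], [0, 0, 0], [0, 0, 0], [0, 0, 0], [0, 0, 0]], rotation=[[0, 0, -0.18], [0, 0, -0.36], [0, 0, -0.54], [0, 0, -0.72], [0, 0, -0.9], [0, 0, -1.076], [0, 0, -1.076], [0, 0, -1.076]], gripper=[-1, -1, -1, -1, -1, -1, -1, -1])

```text
time_s: 2.4
eef_pos: [485.0, -30.4, 260.2]
ee_rot: [-0.0, -0.038, 0.999, 0.0]
force: [-0.1, 0.0, -0.4]
grip_width: 0.998
grip_force: 0.0
```

```bash
python3 - <<'E'
from h import *
import pickle
plan([485,-30,260],np.pi+.08)
p,C=snap("wrist","w1"); pickle.dump(C,open("w1.pkl","wb"))
plan([475,388,260],np.pi-.02)
E
```

```text
t 2.4 trans mm [-0.1  0.4  0.2] rot [ 0.    -0.    -0.003] force [-0.1  0.  -0.4] grip 0.998 0.0
t 2.45 trans mm [-2.240e+01  4.179e+02  2.000e-01] rot [ 0.    -0.     0.097] force [-0.9 -0.1 -0.6] grip 1.003 0.0
```

View pics/w1.png

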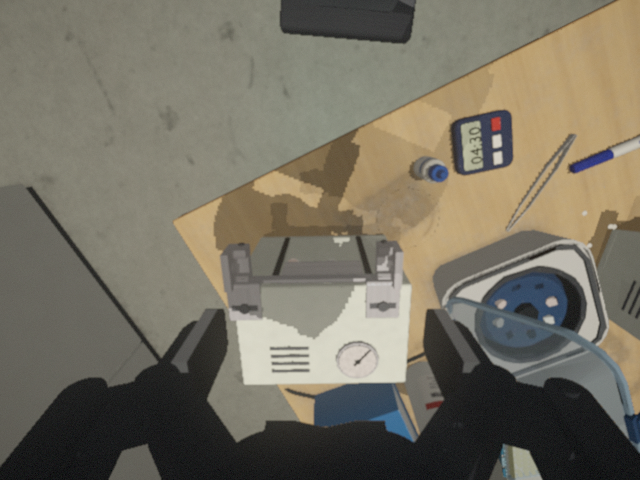

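Request:
play_rows(translation=[[-0.003, 0.055, 0], [-0.006, 0.11, 0], [-0.009, 0.165, 0], [-0.012, 0.22, 0], [-0.015, 0.275, 0], [-0.018, 0.33, 0], [-0.021, 0.385, 0], [-0.0224, 0.418, 0], [-0.0224, 0.418, 0], [-0.0224, 0.418, 0]], rotation=[[0, 0, 0], [0, 0, 0.03], [0, 0, 0.06], [0, 0, 0.097], [0, 0, 0.097], [0, 0, 0.097], [0, 0, 0.097], [0, 0, 0.097], [0, 0, 0.097], [0, 0, 0.097]], gripper=[-1, -1, -1, -1, -1, -1, -1, -1, -1, -1])

```text
time_s: 3.7
eef_pos: [473.9, 387.4, 260.2]
ee_rot: [-0.0, 0.009, 1.0, -0.0]
force: [-1.0, -1.2, -0.0]
grip_width: 1.0
grip_force: 0.0
```

```bash
python3 - <<'E'
from h import *
import pickle
plan([475,388,260],np.pi-.02)
p,C=snap("wrist","w2"); pickle.dump(C,open("w2.pkl","wb"))
a=cv2.imread("pics/w1.png")[220:395,205:425]; b=cv2.imread("pics/w2.png")[220:395,205:425]
f=lambda i:cv2.resize(i,None,fx=3.6,fy=1.7*2,interpolation=cv2.INTER_CUBIC)
s=3.4
a=cv2.resize(cv2.imread("pics/w1.png")[225:313,205:425],None,fx=s,fy=s,interpolation=cv2.INTER_CUBIC)
b=cv2.resize(cv2.imread("pics/w2.png")[225:313,205:425],None,fx=s,fy=s,interpolation=cv2.INTER_CUBIC)
cv2.imwrite("pics/w12.png",np.vstack([a,b])); print(a.shape)
E
```

```text
t 3.7 trans mm [-1.1  0.6  0.2] rot [-0.    -0.     0.002] force [-1.  -1.2 -0. ] grip 1.0 0.0
(299, 748, 3)
```

View pics/w12.png

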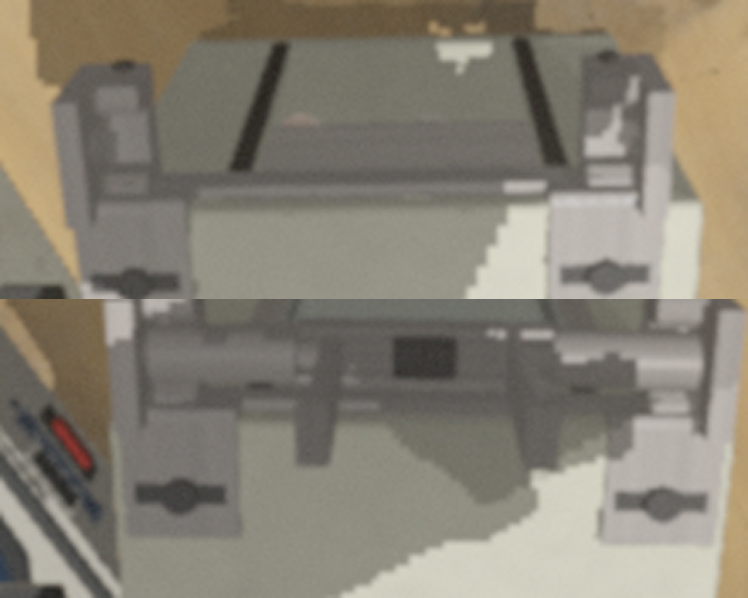

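```bash
python3 - <<'E'
from h import *; import pickle
A=pickle.load(open("w1.pkl","rb"));B=pickle.load(open("w2.pkl","rb"))
def m(C,cy,l,r,z,n):
    f=lambda p:onz(C,(p[0]/3.4+205-.35,(p[1]-cy)/3.4+225-.35),z)
    a,b=f(l),f(r); d=b-a; yaw=np.arctan2(-d[0],d[1]); print(n,a.round(1),b.round(1),"len",np.hypot(*d[:2]).round(1),"yaw",yaw.round(3),"mid",((a+b)/2).round(1))
m(A,0,(55,103),(672,93),152,"full cheek outer front 143")
m(A,0,(76,225),(657,205),152,"full cheek outer back 143")
m(A,0,(95,222),(638,210),152,"full cheek inner back 131")
m(A,0,(97,198),(634,198),147,"plates inner front")
m(A,0,(135,283),(605,275),147,"full bolts")
m(A,0,(190,285),(550,282),146,"full plates inner edges")
m(A,0,((243-205)*3.4,(385-225)*3.4),((407-205)*3.4,(382-225)*3.4),144,"full back corners 150")
m(B,299,(297,465),(560,469),190,"tabs outer back 48")
m(B,299,(180,494),(660,502),147,"empty bolts")
m(B,299,(240,500),(603,500),146,"empty plates inner edges")
m(B,299,(118,420),(727,410),152,"empty cheek outer back 143")
m(B,299,(148,360),(703,360),140,"journal ends 128")
for C,n in((A,'w1'),(B,'w2')):
    im=cv2.imread(f"pics/{n}.png"); 
    g=cv2.cvtColor(im,cv2.COLOR_BGR2HSV)
    k=((g[...,1]<45)&(g[...,2]>110)).astype(np.uint8); k[:225]=0
    c=max(cv2.findContours(k,0,2)[0],key=cv2.contourArea); c=cv2.approxPolyDP(c,4,True).reshape(-1,2); print(n,c.tolist())
E
```

```text
full cheek outer front 143 [ 504.9 -109.3  152. ] [492.   30.5 152. ] len 140.4 yaw 0.092 mid [498.5 -39.4 152. ]
full cheek outer back 143 [ 535.6 -105.   152. ] [520.2  31.1 152. ] len 137.0 yaw 0.113 mid [527.9 -37.  152. ]
full cheek inner back 131 [ 534.5 -100.6  152. ] [521.8  26.9 152. ] len 128.0 yaw 0.099 mid [528.1 -36.9 152. ]
plates inner front [ 530.7 -101.3  147. ] [521.1  26.7 147. ] len 128.4 yaw 0.075 mid [525.9 -37.3 147. ]
full bolts [553.  -92.2 147. ] [542.2  22.5 147. ] len 115.2 yaw 0.094 mid [547.6 -34.9 147. ]
full plates inner edges [553.2 -78.9 146. ] [545.7   9.4 146. ] len 88.7 yaw 0.084 mid [549.4 -34.8 146. ]
full back corners 150 [634.9 -94.5 144. ] [620.4  55.3 144. ] len 150.5 yaw 0.097 mid [627.7 -19.6 144. ]
tabs outer back 48 [486.1 365.6 190. ] [488.  417.4 190. ] len 51.8 yaw -0.037 mid [487.  391.5 190. ]
empty bolts [512.2 332.4 147. ] [516.7 447.1 147. ] len 114.8 yaw -0.039 mid [514.5 389.8 147. ]
empty plates inner edges [514.6 346.5 146. ] [516.4 433.6 146. ] len 87.2 yaw -0.02 mid [515.5 390.  146. ]
empty cheek outer back 143 [491.  320.
[... 683 characters left out ...]
232, 290], [227, 256], [221, 255], [227, 309], [173, 225]]
w2 [[423, 228], [416, 228], [411, 261], [408, 234], [413, 225], [398, 225], [397, 235], [392, 234], [393, 225], [378, 225], [387, 235], [359, 233], [370, 244], [390, 243], [396, 253], [387, 263], [371, 260], [368, 274], [359, 276], [350, 260], [307, 260], [300, 274], [292, 272], [290, 260], [280, 259], [291, 255], [277, 255], [279, 260], [250, 257], [246, 263], [244, 225], [236, 225], [239, 307], [187, 241], [164, 233], [78, 283], [68, 296], [70, 309], [55, 310], [40, 328], [57, 345], [82, 322], [70, 311], [73, 293], [82, 283], [147, 242], [171, 238], [193, 253], [237, 310], [242, 329], [227, 348], [242, 339], [245, 362], [408, 364]]
```

```bash
python3 - <<'E'
from h import *; import pickle
A=pickle.load(open("w1.pkl","rb"));B=pickle.load(open("w2.pkl","rb"))
for n,C in(("w1",A),("w2",B)):
    im=cv2.imread(f"pics/{n}.png").astype(int); S=im.max(2)
    # back edge rows: for columns find drop of brightness scanning 340..400
    g=cv2.GaussianBlur(im.astype(np.float32),(3,3),0).sum(2)
    pts=[]
    for x in range(262,396,6):
        col=g[345:400,x]; d=np.diff(col); i=int(np.argmin(d)); pts.append((x+0.,345+i+.5,d[i]))
    print(n,[(p[0],p[1],int(p[2])) for p in pts][::3])
    good=[p for p in pts if p[2]<-60]
    P=np.array([onz(C,p[:2],144) for p in good]); k=np.polyfit(P[:,1],P[:,0],1)
    for _ in range(3):
        r=np.abs(np.polyval(k,P[:,1])-P[:,0]); P=P[r<max(1.5,np.median(r)*2)]; k=np.polyfit(P[:,1],P[:,0],1)
    print("back line yaw",-np.arctan(k[0]),len(P), "x at y mean",P.mean(0))
for l,r in [((245,362),(408,364))]:
    a=onz(B,l,144);b=onz(B,r,144);print(a,b,(a+b)/2,np.arctan2(-(b-a)[0],(b-a)[1]))
E
```

```text
w1 [(262.0, 384.5, -85), (280.0, 354.5, -107), (298.0, 368.5, -118), (316.0, 394.5, -73), (334.0, 387.5, -69), (352.0, 383.5, -129), (370.0, 382.5, -146), (388.0, 382.5, -143)]
back line yaw 0.126147169302642 9 x at y mean [624.57281525  20.11706352 144.        ]
w2 [(262.0, 375.5, -56), (280.0, 347.5, -105), (298.0, 347.5, -99), (316.0, 363.5, -67), (334.0, 363.5, -52), (352.0, 363.5, -49), (370.0, 364.5, -75), (388.0, 364.5, -53)]
back line yaw -0.24472442929387406 7 x at y mean [585.93810827 381.83537895 144.        ]
[592.18950509 313.89190235 144.        ] [597.28509478 459.93139828 144.        ] [594.73729994 386.91165032 144.        ] -0.03487771104017302
```

```bash
python3 - <<'E'
from h import *
plan([480,391.2,157],np.pi-.034)
E
```

```text
t 3.75 trans mm [ -5.8   4.2 103.4] rot [-0.    -0.     0.015] force [ 0.1  0.1 -0.3] grip 1.002 0.0
```

Request:
play_rows(translation=[[-0.0058, 0.0042, 0.02], [-0.0058, 0.0042, 0.045], [-0.0058, 0.0042, 0.07], [-0.0058, 0.0042, 0.09], [-0.0058, 0.0042, 0.1034], [-0.0058, 0.0042, 0.1034], [-0.0058, 0.0042, 0.1034], [-0.0058, 0.0042, 0.1034]], rotation=[[0, 0, 0.015], [0, 0, 0.015], [0, 0, 0.015], [0, 0, 0.015], [0, 0, 0.015], [0, 0, 0.015], [0, 0, 0.015], [0, 0, 0.015]], gripper=[-1, -1, -1, -1, -0.6, -0.4, -0.3, -0.3], force=30)

```text
time_s: 4.75
eef_pos: [480.0, 392.3, 157.7]
ee_rot: [0.001, 0.016, 1.0, 0.0]
force: [-0.5, -0.1, -0.1]
grip_width: 0.651
grip_force: 0.0
```

```bash
python3 - <<'E'
from h import *
plan([480,391.2,157],np.pi-.034)
a,C=snap("wrist","w3"); b,_=snap("side")
print(proj(C,[[480,391,190],[480,391,157]]))
im=a[:,:,::-1]
cv2.imwrite("pics/w3c.png",cv2.resize(im[200:380,200:440],(800,600),interpolation=cv2.INTER_CUBIC))
E
```

```text
t 4.75 trans mm [-0.  -1.1  0.7] rot [0.001 0.001 0.002] force [-0.5 -0.1 -0.1] grip 0.651 0.0
[[320.36168928 355.05752357]
 [321.18105995 310.10535357]]
```

View pics/w3c.png

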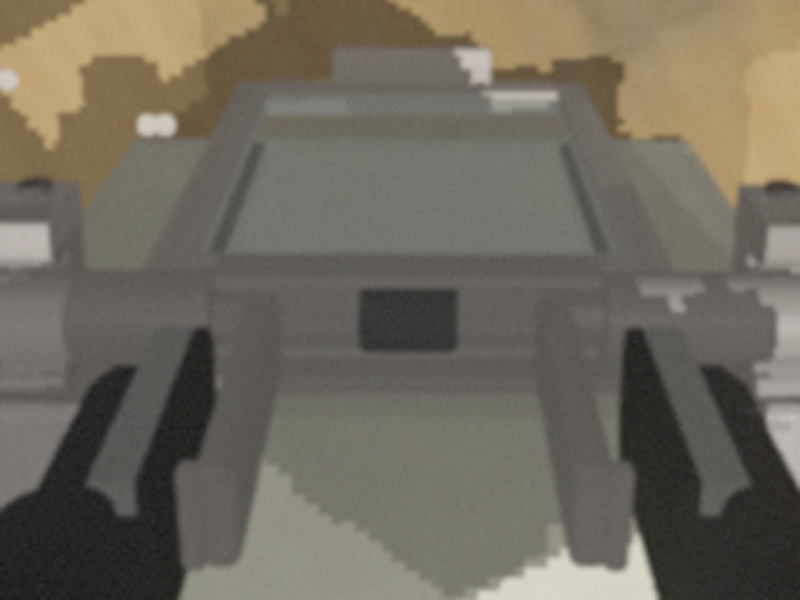

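Request:
play_rows(translation=[[0, -0.0012, 0], [0, -0.0012, 0], [0, -0.0012, 0], [0, -0.0012, 0], [0, -0.0012, 0]], rotation=[[0, 0, 0], [0, 0, 0], [0, 0, 0], [0, 0, 0], [0, 0, 0]], gripper=[-0.2, -0.1, 0.0, 0.1, 0.1])

```text
time_s: 5.48
eef_pos: [480.0, 391.2, 157.9]
ee_rot: [0.001, 0.016, 1.0, 0.0]
force: [-0.8, -0.6, 6.8]
grip_width: 0.454
grip_force: 7.4
```

Request:
play_rows(translation=[[0, 0, 0], [0, 0, 0], [0, 0, 0], [0, 0, 0], [0, 0, 0], [0, 0, 0]], rotation=[[0, 0, 0], [0, 0, 0], [0, 0, 0], [0, 0, 0], [0, 0, 0], [0, 0, 0]], gripper=[0.2, 0.25, 0.3, 0.35, 0.35, 0.35])

```text
time_s: 6.22
eef_pos: [480.2, 391.3, 158.5]
ee_rot: [0.001, 0.016, 1.0, 0.001]
force: [-1.6, 0.3, 9.7]
grip_width: 0.328
grip_force: 9.0
```

Request:
play_rows(translation=[[0, 0, 0], [0, 0, 0], [0, 0, 0], [0, 0, 0], [0, 0, 0]], rotation=[[0, 0, 0], [0, 0, 0], [0, 0, 0], [0, 0, 0], [0, 0, 0]], gripper=[0.4, 0.45, 0.5, 0.6, 0.6], force=40)

```text
time_s: 6.85
eef_pos: [480.5, 391.6, 159.1]
ee_rot: [0.002, 0.016, 1.0, 0.001]
force: [-1.4, 1.2, 12.4]
grip_width: 0.268
grip_force: 39.1
```

Request:
play_rows(translation=[[0, 0, -0.002], [0, 0, -0.004], [0, 0, -0.006], [0, 0, -0.008], [0, 0, -0.008]], rotation=[[0, 0, 0], [0, 0, 0], [0, 0, 0], [0, 0, 0], [0, 0, 0]], gripper=[0.6, 0.6, 0.6, 0.6, 0.6])

```text
time_s: 7.48
eef_pos: [479.7, 390.9, 164.9]
ee_rot: [-0.0, 0.016, 1.0, -0.0]
force: [-0.9, -0.3, -1.9]
grip_width: 0.265
grip_force: 39.2
```

Request:
play_rows(translation=[[0, 0, -0.02], [0, 0, -0.05], [0.02, 0, -0.09], [0.045, 0, -0.13], [0.07, 0, -0.17], [0.07, -0.05, -0.17], [0.07, -0.1, -0.17], [0.07, -0.15, -0.17], [0.07, -0.2, -0.17], [0.07, -0.2, -0.17]], rotation=[[0, 0, 0], [0, 0, 0], [0, 0, 0], [0, 0, 0], [0, 0, 0], [0, 0, 0], [0, 0, 0], [0, 0, 0], [0, 0, 0], [0, 0, 0]], gripper=[0.6, 0.6, 0.6, 0.6, 0.6, 0.6, 0.6, 0.6, 0.6, 0.6])

```text
time_s: 8.72
eef_pos: [403.3, 191.0, 335.3]
ee_rot: [0.0, 0.018, 1.0, -0.0]
force: [-0.6, 0.6, -2.7]
grip_width: 0.262
grip_force: 39.9
```

```bash
python3 - <<'E'
from h import *
plan([513.3,-38.1,240],np.pi+.095)
E
```

```text
t 8.72 trans mm [-118.  -225.    95.4] rot [-0.     0.001 -0.131] force [-0.6  0.6 -2.7] grip 0.262 39.9
```

Request:
play_rows(translation=[[0, -0.05, 0], [0, -0.1, 0], [0, -0.15, 0], [-0.01, -0.2, 0], [-0.04, -0.225, 0], [-0.075, -0.225, 0], [-0.105, -0.225, 0.03], [-0.118, -0.225, 0.07], [-0.118, -0.225, 0.0954], [-0.118, -0.225, 0.0954]], rotation=[[0, 0, 0], [0, 0, -0.03], [0, 0, -0.08], [0, 0, -0.13], [0, 0, -0.13], [0, 0, -0.13], [0, 0, -0.13], [0, 0, -0.13], [0, 0, -0.13], [0, 0, -0.13]], gripper=[0.6, 0.6, 0.6, 0.6, 0.6, 0.6, 0.6, 0.6, 0.6, 0.6])

```text
time_s: 9.98
eef_pos: [513.7, -34.5, 238.0]
ee_rot: [-0.002, -0.049, 0.999, 0.001]
force: [0.1, 0.8, -1.9]
grip_width: 0.265
grip_force: 40.0
```

```bash
python3 - <<'E'
from h import *
plan([513.3,-38.1,190],np.pi+.095)
E
```

```text
t 9.97 trans mm [ 0.6 -3.6 48. ] rot [ 0.002 -0.004  0.004] force [ 0.1  0.8 -1.9] grip 0.265 40.0
```

Request:
play_rows(translation=[[0, 0, 0], [0, 0, 0], [0, 0, 0.025], [0, 0, 0.048], [0, 0, 0.048], [0, 0, 0.048]], rotation=[[0, 0, 0], [0, 0, 0], [0, 0, 0], [0, 0, 0], [0, 0, 0], [0, 0, 0]], gripper=[0.6, 0.6, 0.6, 0.6, 0.6, 0.6])

```text
time_s: 10.72
eef_pos: [514.7, -35.5, 192.9]
ee_rot: [0.001, -0.049, 0.999, -0.0]
force: [-0.6, 0.5, -2.2]
grip_width: 0.267
grip_force: 40.0
```

```bash
python3 - <<'E'
from h import *; import pickle
plan([513.3,-38.1,190],np.pi+.095)
p,C=snap("wrist","w4"); pickle.dump(C,open("w4.pkl","wb"))
cv2.imwrite("pics/w4c.png",cv2.resize(p[190:370,200:440,::-1],(800,600),interpolation=cv2.INTER_CUBIC))
E
```

```text
t 10.72 trans mm [ 1.7 -2.4  2.9] rot [-0.001  0.002  0.003] force [-0.6  0.5 -2.2] grip 0.267 40.0
```

View pics/w4c.png

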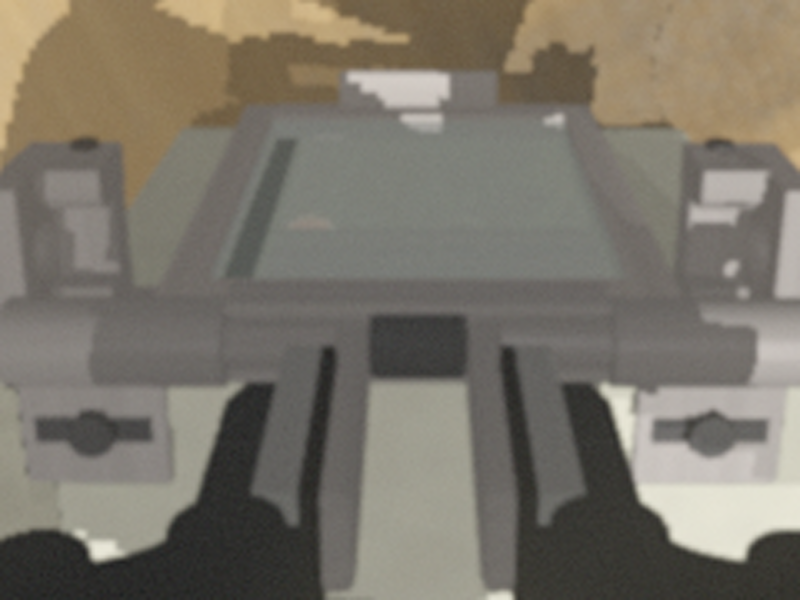

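```bash
python3 - <<'E'
from h import *; import pickle
A=pickle.load(open("w1.pkl","rb"));B=pickle.load(open("w2.pkl","rb"));C=pickle.load(open("w4.pkl","rb"))
n=np.array([-np.sin(.095),np.cos(.095)])
f=lambda u,v,z:onz(C,(u/3.333+200-.35,v/3.333+190-.35),z)[:2]
s=ctrl.sense(); print("cx",C[0][0,2],"tcp lat",n@s["eef_pos"][:2])
for nm,a,b,z in [("bolts",(91,433),(712,434),147),("plates in",(170,480),(635,480),146),("cradle front inner z147",(122,145),(685,148),141),("door sq",(371,350),(467,350),179),("rod steps",(222,350),(613,350),179),("frame",(248,108),(590,108),60),("tabs",(330,588),(515,588),224)]:
    P,Q=f(*a,z),f(*b,z); d=Q-P; print(nm,"lat",n@(P+Q)/2,"mid",((P+Q)/2).round(1),"len",np.hypot(*d).round(1),"yaw",np.arctan2(-d[0],d[1]).round(3))
E
```

```text
cx 324.9943556408711 tcp lat -84.22860567928747
bolts lat -86.7740995938491 mid [548.1 -34.9] len 115.9 yaw 0.095
plates in lat -86.63967257756389 mid [558.9 -33.8] len 88.6 yaw 0.096
cradle front inner z147 lat -86.30079563338973 mid [494.  -39.6] len 99.2 yaw 0.091
door sq lat -83.57320072454391 mid [513.7 -35. ] len 14.5 yaw 0.096
rod steps lat -83.80188485259225 mid [513.7 -35.2] len 58.9 yaw 0.096
frame lat -83.52367761762969 mid [509.6 -35.3] len 84.6 yaw 0.096
tabs lat -83.18037900553809 mid [520.7 -33.9] len 21.4 yaw 0.097
```

Request:
play_rows(translation=[[0.0005, -0.0015, 0.003], [0.0008, -0.003, 0.006], [0.0008, -0.003, 0.009], [0.0008, -0.003, 0.012], [0.0008, -0.003, 0.012], [0.0008, -0.003, 0.012]], rotation=[[0, 0, 0], [0, 0, 0], [0, 0, 0], [0, 0, 0], [0, 0, 0], [0, 0, 0]], gripper=[0.6, 0.6, 0.6, 0.6, 0.6, 0.6])

```text
time_s: 11.52
eef_pos: [513.7, -38.4, 179.6]
ee_rot: [0.0, -0.049, 0.999, -0.0]
force: [-0.2, 0.5, -2.2]
grip_width: 0.267
grip_force: 40.0
```

```bash
python3 - <<'E'
from h import *
plan([513.9,-38.1,160],np.pi+.095)
s=ctrl.sense(); print(s["eef_pos"],"lat",np.array([-np.sin(.095),np.cos(.095)])@s["eef_pos"][:2],s["wrist_torque"])
E
```

```text
t 11.53 trans mm [-0.2  0.3 19.6] rot [-0.     0.     0.003] force [-0.2  0.5 -2.2] grip 0.267 40.0
[513.70048307 -38.40940573 179.55771237] lat -86.96438695416849 [-0.07001269  0.05888991  0.02760449]
```

Request:
play_rows(translation=[[0, -0.0002, 0.001], [0, -0.0002, 0.002], [0, -0.0002, 0.003], [0, -0.0002, 0.004], [0, -0.0002, 0.004]], rotation=[[0, 0, 0.002], [0, 0, 0.002], [0, 0, 0.002], [0, 0, 0.002], [0, 0, 0.002]], gripper=[0.6, 0.6, 0.6, 0.6, 0.6])

```text
time_s: 12.15
eef_pos: [513.6, -38.6, 175.4]
ee_rot: [-0.0, -0.048, 0.999, 0.0]
force: [-0.2, -0.1, -2.2]
grip_width: 0.26
grip_force: 40.0
```

Request:
play_rows(translation=[[0, 0, 0.001], [0, 0, 0.002], [0, 0, 0.003], [0, 0, 0.003]], rotation=[[0, 0, 0], [0, 0, 0], [0, 0, 0], [0, 0, 0]], gripper=[0.6, 0.6, 0.6, 0.6])

```text
time_s: 12.65
eef_pos: [513.6, -38.6, 172.4]
ee_rot: [-0.0, -0.048, 0.999, 0.0]
force: [0.1, -0.0, -2.7]
grip_width: 0.26
grip_force: 40.0
```

Request:
play_rows(translation=[[0, 0, 0.001], [0, 0, 0.002], [0, 0, 0.003], [0, 0, 0.004], [0, 0, 0.005], [0, 0, 0.006], [0, 0, 0.006]], rotation=[[0, 0, 0], [0, 0, 0], [0, 0, 0], [0, 0, 0], [0, 0, 0], [0, 0, 0], [0, 0, 0]], gripper=[0.6, 0.6, 0.6, 0.6, 0.6, 0.6, 0.6])

```text
time_s: 13.52
eef_pos: [513.6, -38.6, 166.4]
ee_rot: [-0.0, -0.048, 0.999, 0.0]
force: [0.5, -0.2, -2.2]
grip_width: 0.266
grip_force: 40.0
```

Request:
play_rows(translation=[[0, 0, 0.001], [0, 0, 0.002], [0, 0, 0.003], [0, 0, 0.003]], rotation=[[0, 0, 0], [0, 0, 0], [0, 0, 0], [0, 0, 0]], gripper=[0.6, 0.6, 0.6, 0.6])

```text
time_s: 14.02
eef_pos: [513.6, -38.6, 163.4]
ee_rot: [-0.0, -0.048, 0.999, 0.0]
force: [-0.4, 0.0, -1.9]
grip_width: 0.267
grip_force: 40.0
```

Request:
play_rows(translation=[[0, 0, 0.001], [0, 0, 0.002], [0, 0, 0.003], [0, 0, 0.003]], rotation=[[0, 0, 0], [0, 0, 0], [0, 0, 0], [0, 0, 0]], gripper=[0.6, 0.6, 0.6, 0.6])

```text
time_s: 14.52
eef_pos: [513.6, -38.6, 160.4]
ee_rot: [-0.0, -0.048, 0.999, 0.0]
force: [0.1, -0.3, -2.5]
grip_width: 0.267
grip_force: 40.0
```

Request:
play_rows(translation=[[0, 0, 0.0005], [0, 0, 0.001], [0, 0, 0.001]], rotation=[[0, 0, 0], [0, 0, 0], [0, 0, 0]], gripper=[0.6, 0.6, 0.6])

```text
time_s: 14.9
eef_pos: [513.7, -38.6, 159.6]
ee_rot: [0.0, -0.048, 0.999, 0.0]
force: [0.8, 0.1, -2.4]
grip_width: 0.267
grip_force: 40.1
```

Request:
play_rows(translation=[[0, 0, 0.0005], [0, 0, 0.001], [0, 0, 0.001]], rotation=[[0, 0, 0], [0, 0, 0], [0, 0, 0]], gripper=[0.6, 0.6, 0.6])

```text
time_s: 15.28
eef_pos: [513.8, -38.7, 159.3]
ee_rot: [0.0, -0.048, 0.999, -0.0]
force: [-2.5, 1.4, 6.9]
grip_width: 0.265
grip_force: 42.1
```

Request:
play_rows(translation=[[0, 0, 0.0005], [0, 0, 0.001], [0, 0, 0.001]], rotation=[[0, 0, 0], [0, 0, 0], [0, 0, 0]], gripper=[0.6, 0.6, 0.6])

```text
time_s: 15.65
eef_pos: [514.0, -38.7, 159.2]
ee_rot: [0.001, -0.048, 0.999, -0.0]
force: [-5.1, 2.1, 13.6]
grip_width: 0.264
grip_force: 43.9
```

Request:
play_rows(translation=[[0, 0, -0.0003], [0, 0, -0.0003], [0, 0, -0.0003]], rotation=[[0, 0, 0], [0, 0, 0], [0, 0, 0]], gripper=[0.6, 0.45, 0.4], force=20)

```text
time_s: 16.02
eef_pos: [514.1, -38.8, 158.7]
ee_rot: [0.001, -0.048, 0.999, -0.0]
force: [-2.5, 0.8, 6.8]
grip_width: 0.3
grip_force: 9.3
```

Request:
play_rows(translation=[[0, 0, 0.0002], [0, 0, 0.0004], [0, 0, 0.0004]], rotation=[[0, 0, 0], [0, 0, 0], [0, 0, 0]], gripper=[0.35, 0.3, 0.3])

```text
time_s: 16.4
eef_pos: [514.1, -38.9, 158.3]
ee_rot: [0.001, -0.048, 0.999, -0.0]
force: [-1.7, 0.1, 6.7]
grip_width: 0.345
grip_force: 8.7
```

Request:
play_rows(translation=[[0, 0, 0.0004], [0, 0, 0.0008], [0, 0, 0.0008]], rotation=[[0, 0, 0], [0, 0, 0], [0, 0, 0]], gripper=[0.22, 0.15, 0.15])

```text
time_s: 16.77
eef_pos: [514.3, -38.9, 157.6]
ee_rot: [0.001, -0.048, 0.999, -0.0]
force: [-1.4, 0.5, 7.1]
grip_width: 0.43
grip_force: 7.7
```

Request:
play_rows(translation=[[0, 0, 0.0005], [0, 0, 0.001], [0, 0, 0.001]], rotation=[[0, 0, 0], [0, 0, 0], [0, 0, 0]], gripper=[0.08, 0.0, 0.0])

```text
time_s: 17.15
eef_pos: [514.4, -38.9, 156.6]
ee_rot: [0.001, -0.048, 0.999, -0.0]
force: [-0.7, -0.0, 7.2]
grip_width: 0.5
grip_force: 6.8
```

Request:
play_rows(translation=[[0, 0, 0.0006], [0, 0, 0.0012], [0, 0, 0.0012], [0, 0, 0.0012]], rotation=[[0, 0, 0], [0, 0, 0], [0, 0, 0], [0, 0, 0]], gripper=[-0.08, -0.15, -0.25, -0.3])

```text
time_s: 17.65
eef_pos: [513.6, -38.6, 154.2]
ee_rot: [-0.0, -0.048, 0.999, 0.0]
force: [0.0, -0.6, -0.2]
grip_width: 0.65
grip_force: 0.0
```

Released; open a bit more, lift away and check.

Request:
play_rows(translation=[[0, 0, -0.003], [0, 0, -0.015], [0, 0, -0.035], [0, 0, -0.06], [0, 0, -0.09], [0, 0, -0.105], [0, 0, -0.105]], rotation=[[0, 0, 0], [0, 0, 0], [0, 0, 0], [0, 0, 0], [0, 0, 0], [0, 0, 0], [0, 0, 0]], gripper=[-0.45, -0.5, -0.6, -0.7, -0.8, -0.8, -0.8])

```text
time_s: 18.52
eef_pos: [513.9, -38.7, 260.1]
ee_rot: [0.001, -0.048, 0.999, -0.0]
force: [0.4, -1.2, -0.2]
grip_width: 0.898
grip_force: 0.0
```

```bash
python3 - <<'E'
from h import *; import pickle
p,C=snap("wrist","w5"); q,_=snap("side","s5")
a=cv2.resize(p[215:325,200:440,::-1],(800,366),interpolation=cv2.INTER_CUBIC)
b=cv2.resize(q[265:410,290:420,::-1],(210,234),interpolation=cv2.INTER_CUBIC)
b=cv2.resize(q[180:420,270:430,::-1],(156,234))
b=cv2.resize(q[270:350,290:440,::-1],(439,234),interpolation=cv2.INTER_CUBIC)
o=np.zeros((600,800,3),np.uint8); o[:366]=a; o[366:,:439]=b
cv2.imwrite("pics/f.png",o)
E
```

```text
(no output)
```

View pics/f.png

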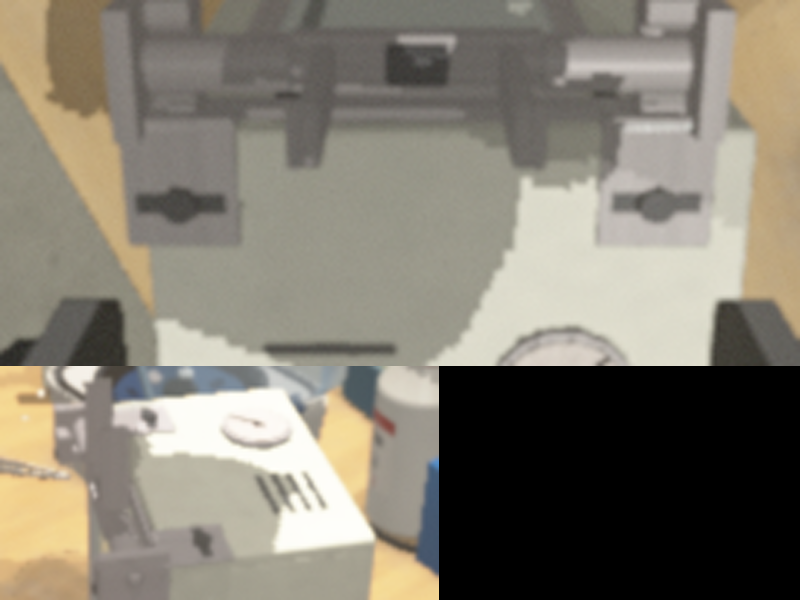

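```bash
python3 -c "
from rig import ctrl
print(ctrl.finish_job())"
```

```text
the job is handed in; nothing more can be done
None
```

I moved the door to the stocked cabinet and handed the job in. The last images show its hinge seated in the cradles and the finger tabs spread as wide as when it hung on the empty cabinet, so both pins look fully home. The hand-in call returned no verdict.

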